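# Seal a vial in the bench crimper

### The arm

A 6-joint arm with a two-finger parallel gripper is mounted at the origin on the work surface. World frame = base frame: x ahead of the robot, y to its left, z up, the work surface at z = 0. Lengths are in mm, angles in rad, forces in N, time in s.
With the tool pointing down it reaches from about 300 to 1000 mm from the base axis. Payload 5.1 kg.
Tool frame: the origin (TCP) lies at the very end of the fingers, on their centre line; the grasp point (between the pads) lies 19 mm behind it; z points along the fingers, y is the direction in which the jaws open and shut (so a half turn about z gives the same grasp; the last joint's range is limited). The gripper opens to 95 mm and grips with 3 to 60 N. Pads are 20 mm wide; open, the fingers measure 119 mm over their backs; the gripper's body (75 mm by 180 mm) begins 59 mm behind the grasp point.
Start: joints at [-1.34, 0.124, 1.65, -0, 1.367, -0.083], TCP at [200.606, -618.257, 214.656] pointing down, gripper open.
Joint ranges: [-2.61, 2.61], [-1.02, 2.33], [0.03, 2.71], [-1.35, 4.49], [0.32, 2.68], [-2.91, 2.91]. Speed limits (rad/s): [2.57, 2.57, 3.14, 3.14, 3.14, 3.14].

### API

Orientations are given as a unit quaternion [w, x, y, z].
In Python, from bench import monitor, imaging, env gives the robot as it stands. The module is installed in compiled form; this text tells all that it offers.
- The arm moves only by the shell command python3 -m inch 'ROWS' [FORCE]. ROWS is JSON, a list of rows, each a list of 3 entries, a list of its own where there are three numbers: the gripper command: -1 is shut, 1 is fully open, values between are in proportion, then the shift along the tool's x, y, z in mm, then the turn, a rotation vector about the tool's x, y, z in rad. A call has exactly 5 rows; each row is the pose to reach, as a shift and turn from the pose commanded when the call began, along the tool's axes at that moment; what a row does not reach only later rows make up. A row lasts 1/8 s, in which the tool goes at most 62.5 mm and 10.7 degrees, less where a joint would pass 70% of its speed; a pose out of reach is approached as far as the arm can. A call with a gripper value outside its range is refused whole. The fingers move at their own pace and stop on an object; FORCE is the grip in N (left out, the last holds). Time passes only in rows, so rows that repeat a pose let the fingers close, or fill a call up. It gives the time, the measured TCP pose, the force and the opening at its end, in the units of the state.
- monitor.read_state(): the state, without advancing time (a new reading comes with each control period).
- imaging.grab_frame(name): name is "scene" or "top"; returns (picture, depth): 480x640x3 uint8, red, green, blue; 480x640 float32, mm along the optical axis (not along the pixel's ray), 0 where there is no reading.
- imaging.camera_info(name): a dict with "intrinsics" (3x3 intrinsics, pixels), "eye" and "attitude" of the camera in the world. Camera axes: x right, y up, looking along -z (the intrinsics and any distortion apply to the point x, -y, -z); pixel columns grow to the right and rows downward; lengths in mm; the calibration is good to about 2 mm. A picture is of the moment at which its call begins. camera_info takes no time and is no camera call.
- env.job_done(): hands the job in, once; it reports no verdict.
The state is a dict: "time": time; "joints": joint angles; "qvel": joint speeds; "tau": joint torques, N m; "eef_pos": TCP position; "eef_rot": TCP orientation; "ft_force": force on the tool from outside, world axes, zero at the start; "ft_torque": the same for the moment, N m; "gripper_width": finger opening in mm.
Only numpy, scipy, OpenCV 4.12 (cv2) and the standard library are available. Lean on these libraries where they do the work, as an engineer would, in place of code of your own. Each camera call takes 0.05 s, during which the arm holds its last target. There are 200 camera calls.

### The job

The capped amber vial standing in the nest of the bench crimper is waiting to be sealed: swing the nest in under the crimping head by its black knob until the knob's arm clicks into the green-marked notch, and only then flip the red safety catch right back and pull the crimping lever all the way down, so that the head presses on the cap. Keep the vial upright in its nest and leave the other things on the bench where they are. Finish while still holding the lever fully down: do not let it go.

Things in the scene. Friction and masses are not known exactly. Their poses are not given: they have to be found in the camera images.
- crimper: Cream hand crimper (small lever press) bolted to the bench, its front (own -x) to the robot. Origin: on the bench under the ram's axis. Base plate 16 mm thick, x -115..150, y -90..205 mm; head x -40..140, y -45..45, z 155..262 mm, on a column at x 110. Ram jaw 39 mm across, 98 mm up at rest, descends 17 mm; the ram's top stands 40 mm above the head.
- swing (a joint): Angle of the aluminium bell crank (vial nest on one arm, black knob on the other), turning level about swing_pivot. 0 = load notch (white, start), 1.047 = work notch (green, nest under the head); grows counter-clockwise from above. A ball under the knob's arm clicks in: about 3 N at the knob to leave a notch, under 1 N between, drawn in within 0.05 rad. Goes 0.12 rad past each notch.
- swing_knob (a point): Middle of the grip of the swing's black upright knob: cylinder 22 mm across, from 42 to 87 mm above the bench, this point 66 mm up, 130 mm from the pivot's axis. Moves with the swing; nothing else within 60 mm of it above 45 mm.
- swing_pivot (a point): Point on the upright axis of the swing, at the height of swing_knob.
- knob_home (a point): Fixed point: where swing_knob lies when the swing is in the green work notch.
- nest (a point): Centre of the nest's floor, 34 mm above the bench: cup 42 mm across, 32 mm bore, 16 mm deep, 110 mm from the pivot's axis. Moves with the swing.
- under_head (a point): Fixed point on the ram's axis at the height of the nest's floor: where nest lies in the work notch.
- vial: Amber vial, loose, upright in the nest: 30 mm across, 58 mm tall, neck 17 mm, aluminium cap 21 mm across with a blue button on top. Origin: centre of its underside, z up its axis. About 45 g.
- catch (a joint): Angle of the red safety catch about a level axis along the crimper's y. 0 to 0.15 = on (start; its hook blocks a tooth on the lever's hub after 0.1 rad of play), 1.0 = flipped right back on its stop; clear of the tooth above 0.4. As it grows the tab moves towards the crimper's +x. Stays where it is left (about 2 N at the tab).
- catch_tab (a point): On the red thumb tab of the catch (10 mm thick along the crimper's x, 20 mm wide along y), 8 mm under its top and 45 mm above the catch's pivot; 315 mm above the bench with the catch on. The hook arm, 64 mm long, points from the pivot towards -x and rises as the tab is pushed back.
- catch_pivot (a point): Fixed point on the catch's level axis, 270 mm above the bench.
- lever (a joint): Angle of the crimping lever about lever_pivot. 0 = up at rest (35 degrees above level, pointing to the crimper's front), 1.05 = fully down on its stop. Spring return: about 7 N at the bar to start, 11 N at the bottom with the pad on the vial; it flies up if let go.
- lever_grip (a point): Point to hold on the lever's black cross bar: round bar 20 mm across, 125 mm long, level along the crimper's y, on the right side of the machine; 322 mm above the bench when up, 153 mm when down, 170 mm from lever_pivot. This point is 66 mm from the lever's arm, which is 14 mm thick and joins the bar at its inner part.
- lever_pivot (a point): Fixed point on the lever's level axis (along the crimper's y), 225 mm above the bench and straight behind lever_grip: the grip point moves round it in an upright plane along the crimper's x.
- lever_bar: The black cross bar itself: a grip sleeve that turns freely on the lever's end, so it can be held at a fixed angle while the lever swings. Origin: on its axis, 10 mm from lever_grip.
- pad: White sprung pad, 16 mm across, inside the jaw of the ram; it presses on the vial's button with up to about 17 N in the last third of the lever's stroke. Origin: centre of its underside.
- vial_rack: Bystander: white rack 75 x 140 x 24 mm with four finished amber vials in it, 78 mm tall in all. Origin: centre of the underside.
- flask: Bystander: cream plastic conical flask, 74 mm across, 120 mm tall. Origin: centre of the underside.
- squirt_bottle: Bystander: white squirt bottle with green label, cap and spout, 56 mm across, 159 mm tall. Origin: centre of the underside.
- forceps: Bystander: steel locking forceps lying flat, 160 mm long, 10 mm thick. Origin: on the bench under the middle.

How it is judged (in metres and radians):
On the way, in this order (a step that is already met when the one before it is completed fails the run):
1. the swing is in the green notch, the vial in its nest under the head, the catch still on (value of joint swing between 1.007 and 1.087 rad and horizontal distance between vial and nest below 0.006 m and angle between vial's own z axis and vertical below 0.15 rad and value of joint catch below 0.3 rad), for 0.2 s.
2. the safety catch is flipped back, the lever still up (value of joint catch above 0.6 rad and value of joint lever below 0.15 rad and value of joint swing between 1.007 and 1.087 rad), for 0.1 s.
At the end, for the whole second after the job is handed in: Through the last second: robot loads the bar (over 2 N), lever above 0.95 rad, pad presses the vial with over 5 N, catch back (above 0.6 rad), swing in the green notch (1.047 +- 0.04 rad), vial upright (0.1 rad) and within 6 mm of the ram axis (value of joint lever above 0.95 rad and contact force between any of the fingers, the arm and lever above 2 N and contact force between pad and vial above 5 N and value of joint catch above 0.6 rad and value of joint swing between 1.007 and 1.087 rad and horizontal distance between vial and under_head below 0.006 m and angle between vial's own z axis and vertical below 0.1 rad); the arm keeps its last pose, push and grip.
It fails at once if the catch was flipped back while the swing was not in the green notch (value of joint catch above 0.4 rad and (value of joint swing below 0.98 rad or value of joint swing above 1.115 rad)).
It fails at once if the vial was tipped or lifted out of its nest (angle between vial's own z axis and vertical above 0.4 rad or distance between vial and nest above 0.02 m).
It fails at once if a bystander was disturbed (distance of any of vial_rack, flask, squirt_bottle, forceps from where it was at the start of the episode above 0.03 m or angle between any of flask, squirt_bottle's own z axis and vertical above 0.4 rad).
It also fails if it takes over 69 s, if anything falls off the work surface, if the arm or the gripper's body presses on something with over 40 N, if the wrist force passes 120 N, or if a joint passes its speed limit or range.

## Working session

There is one attempt and no reset: what is moved stays moved. The work goes in short steps, Python scripts to look and compute and a shell command to move; the robot and the scene stay as the last step left them, time stands still between calls to the robot, and variables do not carry over. Pictures are saved under pics/ and viewed, about 8 in all and at most 12, crops included, and the job is handed in when it is done.

```bash
mkdir -p pics
python3 - <<'E'
from bench import monitor, imaging, env
import cv2,numpy as np
print(monitor.read_state())
for n in("scene","top"):
    im,d=imaging.grab_frame(n); cv2.imwrite(f"pics/{n}0.png",im[:,:,::-1]); np.save(f"pics/{n}0.npy",d); print(n,imaging.camera_info(n))
E
```

```text
{'time': 0.0, 'joints': array([-1.33962199e+00,  1.24515666e-01,  1.65164749e+00,  1.84446645e-05,
        1.36748828e+00, -8.26059416e-02]), 'qvel': array([-0.00129733,  0.00013898, -0.00151987,  0.00139337, -0.00071568,
       -0.00057275]), 'tau': array([-1.23289108e-03, -4.17601311e+01, -3.59931564e+01,  7.74013926e-02,
        4.91000782e-02, -1.61430708e-04]), 'eef_pos': array([ 200.45568331, -617.65625284,  213.39588117]), 'eef_rot': array([-1.02722389e-03,  9.87717735e-01,  1.56245372e-01, -6.73917303e-05]), 'ft_force': array([-0.07379784, -0.66207975, -0.54733174]), 'ft_torque': array([-0.00644719, -0.06627377,  0.01764626]), 'gripper_width': 94.7241378656946}
scene {'intrinsics': array([[620.83431709,   0.        , 309.15916229],
       [  0.        , 620.83431709, 234.613124  ],
       [  0.        ,   0.        ,   1.        ]]), 'eye': array([ 584.54014176, -565.08905425, 1593.38468669]), 'attitude': array([0.98046558, 0.19593452, 0.00798352, 0.01527037])}
top {'intrinsics': array([[603.36747714,   0.        , 317.55472545],
       [  0.        , 603.36747714, 236.76941101],
       [  0.        ,   0.        ,   1.        ]]), 'eye': array([ 239.56002969,   -3.36047791, 1841.40496727]), 'attitude': array([-0.70343165, -0.0671466 ,  0.06075715,  0.70497079])}
```

View pics/scene0.png

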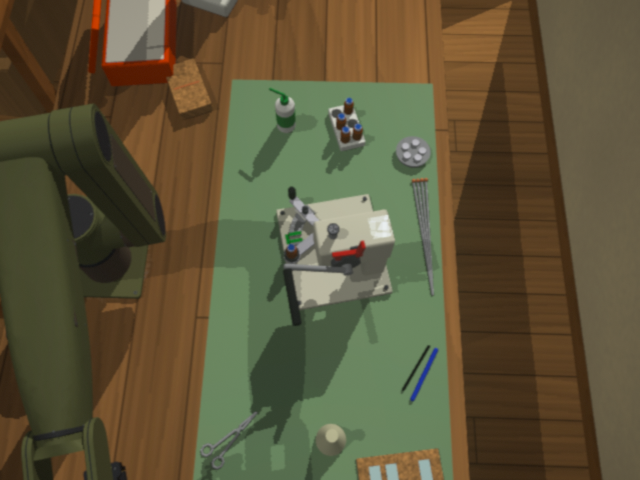

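View pics/top0.png

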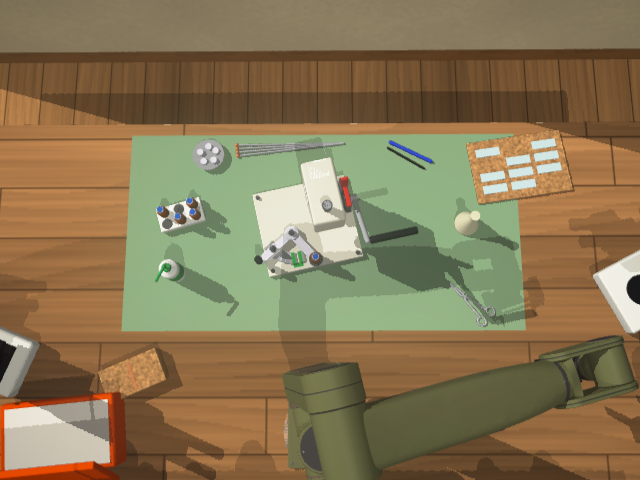

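The scene view shows the crimper around (335,245): the knob is near (292,193), the vial at (291,252), the lever bar from (290,270) to (297,322), and the red catch at (350,255). In the top view the knob is at (259,260), the pivot at (291,231), the vial at (316,258), the ram at (327,205) and the bar at (370–417,235). I'll zoom in.

Run:
```python
import cv2,numpy as np
a=cv2.imread("pics/scene0.png")[175:335,265:405]; b=cv2.imread("pics/top0.png")[145:285,245:425]
a=cv2.resize(a,None,fx=3.0,fy=3.0,interpolation=cv2.INTER_CUBIC); b=cv2.resize(b,None,fx=2.1,fy=2.1,interpolation=cv2.INTER_CUBIC)
h=max(a.shape[0],b.shape[0]); p=lambda i:cv2.copyMakeBorder(i,0,h-i.shape[0],0,0,cv2.BORDER_CONSTANT)
c=np.hstack([p(a),p(b)]); print(c.shape); cv2.imwrite("pics/z0.png",c)
```

```text
(480, 798, 3)
```

View pics/z0.png

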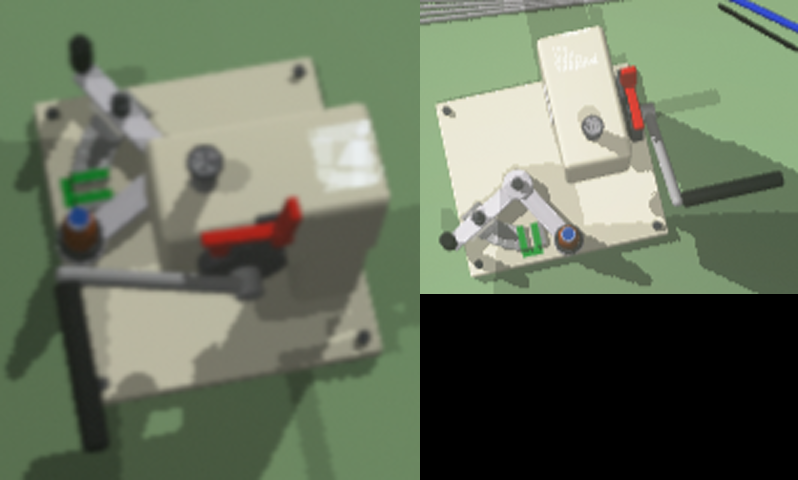

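```bash
cat > h.py <<'E'
import numpy as np,cv2
from bench import imaging,monitor
from scipy.spatial.transform import Rotation as R
def cam(n):
    c=imaging.camera_info(n); q=np.array(c['attitude']); return c['intrinsics'],c['eye'],R.from_quat(q[[1,2,3,0]]).as_matrix()
def ray(n,uv):
    K,e,M=cam(n); uv=np.atleast_2d(uv).astype(float)
    d=np.c_[(uv[:,0]-K[0,2])/K[0,0],-(uv[:,1]-K[1,2])/K[1,1],-np.ones(len(uv))]
    return e,d@M.T
def onz(n,uv,z):
    e,d=ray(n,uv); return e+d*((z-e[2])/d[:,2])[:,None]
def cloud(n,dep):
    v,u=np.mgrid[0:480,0:640]; e,d=ray(n,np.c_[u.ravel(),v.ravel()]); 
    return (e+d*dep.reshape(-1,1)).reshape(480,640,3)
def proj(n,p):
    K,e,M=cam(n); c=(np.atleast_2d(p)-e)@M; return np.c_[K[0,2]-K[0,0]*c[:,0]/c[:,2],K[1,2]+K[1,1]*c[:,1]/c[:,2]]
def tri(u1,u2):
    (e1,d1),(e2,d2)=ray("scene",u1),ray("top",u2); A=np.c_[d1[0],-d2[0]]; s=np.linalg.lstsq(A,e2-e1,rcond=None)[0]
    a,b=e1+s[0]*d1[0],e2+s[1]*d2[0]; return (a+b)/2,np.linalg.norm(a-b)
E
python3 - <<'E'
from h import *
np.set_printoptions(precision=1,suppress=True)
roi={"scene":(265,175,405,335),"top":(245,145,425,285)}
for n in roi:
    im=cv2.imread(f"pics/{n}0.png"); d=np.load(f"pics/{n}0.npy"); P=cloud(n,d); hsv=cv2.cvtColor(im,cv2.COLOR_BGR2HSV)
    m0=np.zeros((480,640),bool); x0,y0,x1,y1=roi[n]; m0[y0:y1,x0:x1]=True; m0&=d>0
    H,S,V=[hsv[:,:,i] for i in range(3)]
    def rep(name,m,z=None):
        m=m&m0; k,l,st,c=cv2.connectedComponentsWithStats(m.astype(np.uint8)); 
        if k<2: print(n,name,'none');return m
        i=1+st[1:,4].argmax(); m=l==i; p=P[m]
        print(n,name,st[i,4],'uv',c[i],'mean',p.mean(0),'zr',np.percentile(p[:,2],[5,95]), '' if z is None else onz(n,c[i],z)[0])
        return m
    rep('blue',(H>100)&(H<130)&(S>120)&(P[:,:,2]<150),92)
    m=rep('red',((H<8)|(H>172))&(S>150)); rep('redtab',m&(P[:,:,2]>305),320)
    m=rep('bar',(V<60)&(P[:,:,2]>295)); r=cv2.minAreaRect(P[m][:,:2].astype(np.float32)); print('bar rect',r,P[m][:,2].mean())
    rep('knob',(V<60)&(P[:,:,2]>60)&(P[:,:,2]<110),87)
    m=rep('head',abs(P[:,:,2]-262)<5); r=cv2.minAreaRect(P[m][:,:2].astype(np.float32)); print('head rect',r)
    rep('ram',(abs(P[:,:,2]-302)<8)&(S<60)&(V<140),302)
    m=rep('base',abs(P[:,:,2]-16)<5); r=cv2.minAreaRect(P[m][:,:2].astype(np.float32)); print('base rect',r)
E
```

```text
scene blue 25 uv [290.8 246.7] mean [502.7  23.6  93.1] zr [89.  97.5] [502.7  24.1  92. ]
scene red 212 uv [349.8 251.7] mean [646.4 -63.7 294.6] zr [279. 324.] 
scene redtab 39 uv [361.7 246.1] mean [671.4 -59.1 319. ] zr [306.7 327.3] [671.3 -59.5 320. ]
scene bar 486 uv [291.9 297.8] mean [ 523.2 -185.2  331.1] zr [324.6 335.9] 
bar rect ((523.392333984375, -181.71029663085938), (19.708559036254883, 124.50972747802734), 12.562410354614258) 331.0769691767496
scene knob 55 uv [291.5 192.2] mean [496.9 187.3  80.9] zr [62.3 93.1] [497.3 184.3  87. ]
scene head 2161 uv [355.1 231.6] mean [659.9  -0.7 262.6] zr [258.4 266.4] 
head rect ((656.8914794921875, -1.4849205017089844), (179.61778259277344, 91.25511169433594), 12.226338386535645)
scene ram 121 uv [333.  228.6] mean [607.8 -11.4 301.5] zr [297.6 305.6] [607.8 -11.7 302. ]
scene base 2218 uv [338.1 286.2] mean [629.3 -55.4  16.5] zr [12.2 20.5] 
base rect ((639.9627685546875, -40.434104919433594), (252.36248779296875, 110.67130279541016), 12.373579978942871)
top blue 109 uv [410.1 151.3] mean [ 848.8 -279.9   10.3] zr [ 1.5 18. ] [ 821.6 -267.6   92. ]
top red 91 uv [346.5 195.4] mean [635.2 -66.3 288.2] zr [280.6 295.2] 
top redtab none
top bar 185 uv [399.8 233.9] mean [ 523.  -199.2  330.4] zr [323.4 336.3] 
bar rect ((521.475830078125, -184.77630615234375), (15.497084617614746, 119.55948638916016), 12.137907028198242) 330.4437393732826
top knob none
top head 1649 uv [322.4 190. ] mean [657.4  -2.4 261.8] zr [257.6 266.1] 
head rect ((656.7103271484375, -6.964851379394531), (179.4622039794922, 97.13704681396484), 12.277557373046875)
top ram 37 uv [326.7 205.2] mean [606.  -13.7 300.4] zr [295.9 306.5] [605.6 -13.7 302. ]
top base 3052 uv [304.1 224.2] mean [613.9  55.   15.9] zr [11.7 20.2] 
base rect ((613.4570922851562, 48.159690856933594), (268.5439147949219, 297.83819580078125), 12.200661659240723)
```

```bash
cat >> h.py <<'E'
def delta(pos,az=None,s=None):
    "tool-frame shift/turn to world TCP pos (tool down), az = azimuth of tool x in deg"
    s=s or monitor.read_state(); q=np.array(s['eef_rot']); M=R.from_quat(q[[1,2,3,0]]).as_matrix()
    sh=M.T@(np.array(pos)-s['eef_pos']); rv=np.zeros(3)
    if az is not None:
        a=np.deg2rad(az); x=np.array([np.cos(a),np.sin(a),0]); z=np.array([0,0,-1.]); T=np.c_[x,np.cross(z,x),z]; rv=R.from_matrix(M.T@T).as_rotvec()
    print('shift',sh.round(1),'turn',rv.round(3)); return sh,rv
def st():
    s=monitor.read_state(); q=np.array(s['eef_rot']); M=R.from_quat(q[[1,2,3,0]]).as_matrix()
    print('t',round(s['time'],2),'tcp',s['eef_pos'].round(1),'az',np.rad2deg(np.arctan2(M[1,0],M[0,0])).round(1),'zt',M[:,2].round(3),'F',s['ft_force'].round(1),'w',round(s['gripper_width'],1),'q',s['joints'].round(2)); return s
E
python3 - <<'E'
from h import *
np.set_printoptions(precision=1,suppress=True)
print('knob top-view',onz("top",[[258.5,260]],80),'pivot top',onz("top",[[291.2,232.1]],66),'vial top',onz("top",[[245+148/2.1,145+234/2.1]],92))
print('pivot scene',onz("scene",[[265+121/3,175+103/3]],66))
im=cv2.imread("pics/top0.png");print(cv2.cvtColor(im[250:270,248:272],cv2.COLOR_BGR2GRAY))
delta([350,-200,250],115);delta([497,186,160],164)
E
```

```text
knob top-view [[493.  186.7  80. ]] pivot top [[579.2  91.5  66. ]] vial top [[501.4  18.5  92. ]]
pivot scene [[535.9 144.2  66. ]]
[[168 168 168 168 168 168 168 146 145 145 145 145 145 145 145 151 207 210
  215 232 229 218 156 103]
 [168 168 169 167 168 168 169 145 144 145 145 145 145 145 145 145 230 227
  228 229 229 228 220 119]
 [168 168 168 168 168 168 169 146 145 145 145 145 145 145 145 181 231 229
  229 229 228 228 229 214]
 [168 168 168 168 169 168 168 146 145 145 145 146 145 146 179 222 229 229
  228 228 228 229 230 230]
 [168 168 169 168 168 169 168 162 146 145 145 145 145 165 221 229 228 228
  227 227 228 230 230 229]
 [168 168 168 168 168 168 168 168 120 104 103 127 164 192 228 229 228 228
  227 228 230 229 230 209]
 [168 168 168 168 168 168 168 121  82  73  72  86 137 196 228 228 228 227
  228 230 230 229 207 167]
 [168 168 168 168 168 168 134  81  69  69  68  68  86 142 225 227 227 228
  229 229 228 188 174 174]
 [168 168 168 168 168 168 103  71  70  69  68  68  67  81 224 227 228 229
  229 237 188 166 178 176]
 [169 168 168 168 168 168  94  70  69  70  69  69  68  62 
[... 455 characters left out ...]
8 168 168 168 168 168 169 161 151 123 121 147 152 157 160 168 169
  151 162 164 163 163 164]
 [167 169 168 168 168 168 168 169 168 168 160 160 168 168 165 169 168 168
  164 162 163 163 164 163]
 [167 168 167 167 168 168 168 167 168 168 168 169 168 168 168 168 168 168
  169 157 163 164 164 163]
 [168 168 167 167 167 168 168 168 168 169 168 168 169 168 169 168 169 169
  168 198 167 164 163 164]
 [168 168 168 168 168 168 168 168 168 168 168 168 169 168 168 169 168 168
  168 200 167 163 163 164]
 [168 168 168 168 168 168 167 168 168 168 168 167 167 168 168 168 168 168
  168 175 221 167 163 119]]
shift [ 271.2 -351.2  -35.8] turn [-0.  -0.  -1.7]
shift [ 530.1 -672.8   54.9] turn [-0.  -0.  -2.5]
```

```bash
python3 -m inch '[[1,[40,-50,-8],[0,0,-0.17]],[1,[80,-100,-16],[0,0,-0.34]],[1,[120,-150,-24],[0,0,-0.51]],[1,[155,-200,-30],[0,0,-0.68]],[1,[190,-240,-35],[0,0,-0.85]]]'; python3 -c "
from h import *
st();delta([420,30,220],150);delta([497,186,160],164)"
```

```text
time: 0.72
eef_pos: [307.3, -329.2, 249.4]
eef_rot: [-0.0, 0.834, 0.552, 0.0]
ft_force: [0.3, -0.2, -0.5]
gripper_width: 95.1
t 0.72 tcp [ 307.3 -329.2  249.4] az 67.0 zt [ 0.  0. -1.] F [ 0.3 -0.2 -0.5] w 95.1 q [-0.94 -0.36  2.03  0.    1.47 -0.54]
shift [374.6 -36.9  29.6] turn [ 0.    -0.    -1.449]
shift [548.3 -27.   89.6] turn [ 0.    -0.    -1.694]
```

```bash
python3 -m inch '[[1,[55,-3,0],[0,0,-0.17]],[1,[110,-6,0],[0,0,-0.34]],[1,[165,-9,0],[0,0,-0.51]],[1,[220,-12,0],[0,0,-0.68]],[1,[275,-14,10],[0,0,-0.85]]]'; python3 -c "
from h import *
st();delta([497,186,160],164)"
```

```text
time: 1.35
eef_pos: [403.8, -71.6, 240.2]
eef_rot: [0.001, 0.532, 0.847, 0.0]
ft_force: [0.3, -0.2, -0.8]
gripper_width: 94.6
t 1.35 tcp [403.8 -71.6 240.2] az 115.7 zt [ 0.002 -0.001 -1.   ] F [ 0.3 -0.2 -0.8] w 94.6 q [-0.31 -0.46  2.12 -0.    1.48 -0.75]
shift [191.9 195.5  80.2] turn [ 0.001  0.002 -0.843]
```

```bash
python3 -m inch '[[1,[39,39,16],[0,0,-0.17]],[1,[77,78,32],[0,0,-0.34]],[1,[115,117,48],[0,0,-0.51]],[1,[154,156,64],[0,0,-0.68]],[1,[192,195,80],[0,0,-0.843]]]'
python3 - <<'E'
from h import *
st();delta([497,186.5,52],164)
im,d=imaging.grab_frame("scene"); im2,d2=imaging.grab_frame("top")
a=cv2.resize(im[150:300,240:390,::-1],None,fx=2.6,fy=2.6,interpolation=cv2.INTER_CUBIC);b=cv2.resize(im2[195:345,190:340,::-1],None,fx=2.6,fy=2.6,interpolation=cv2.INTER_CUBIC)
cv2.imwrite("pics/z1.png",np.hstack([a,b]))
E
```

```text
time: 1.98
eef_pos: [497.2, 185.7, 158.8]
eef_rot: [-0.0, 0.139, 0.99, -0.0]
ft_force: [-0.5, 0.2, 0.3]
gripper_width: 94.8
t 1.98 tcp [497.2 185.7 158.8] az 164.0 zt [-0. -0. -1.] F [-0.5  0.2  0.3] w 94.8 q [ 0.26 -0.1   1.97 -0.    1.27 -1.04]
shift [  0.4   0.8 106.8] turn [-0. -0.  0.]
```

View pics/z1.png

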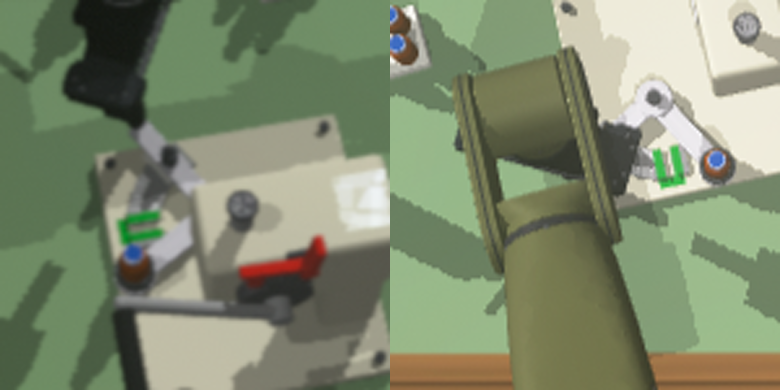

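The gripper hangs over the knob, and the pivot screw is at about (653,97) in the right half. The way down is clear.

```bash
python3 -m inch '[[1,[0,1,35],[0,0,0]],[1,[0,1,70],[0,0,0]],[1,[0,1,90],[0,0,0]],[1,[0,1,105],[0,0,0]],[1,[0,1,105],[0,0,0]]]'; python3 -m inch '[[-1,[0,0,0],[0,0,0]],[-1,[0,0,0],[0,0,0]],[-1,[0,0,0],[0,0,0]],[-1,[0,0,0],[0,0,0]],[-1,[0,0,0],[0,0,0]]]' 15;  python3 -c "
from h import *
st()"
```

```text
time: 2.7
eef_pos: [496.5, 184.2, 53.6]
eef_rot: [-0.001, 0.142, 0.99, -0.0]
ft_force: [0.7, 0.7, -0.2]
gripper_width: 94.9
time: 3.32
eef_pos: [497.5, 184.8, 54.8]
eef_rot: [0.0, 0.142, 0.99, 0.0]
ft_force: [0.6, -0.0, 0.5]
gripper_width: 50.8
t 3.33 tcp [497.5 184.8  54.8] az 163.7 zt [ 0.  0. -1.] F [ 0.6 -0.   0.5] w 50.8 q [ 0.25  0.02  2.05  0.    1.08 -1.03]
```

```bash
for i in 1 2; do python3 -m inch '[[-1,[0,0,0],[0,0,0]],[-1,[0,0,0],[0,0,0]],[-1,[0,0,0],[0,0,0]],[-1,[0,0,0],[0,0,0]],[-1,[0,0,0],[0,0,0]]]' 15|tail -2; done;  python3 -c "
from h import *
s=st()
P=np.array([585,95.]);k=s['eef_pos'][:2]
for a in np.deg2rad([0,12,24,36,48,60]):
    v=k-P;c,n=np.cos(a),np.sin(a);t=P+[c*v[0]-n*v[1],n*v[0]+c*v[1]]; print(t.round(1),end=' ');delta([*t,s['eef_pos'][2]])"
```

```text
ft_force: [-5.8, 7.0, 3.2]
gripper_width: 21.6
ft_force: [-5.9, 7.5, 3.3]
gripper_width: 21.5
t 4.58 tcp [495.7 186.6  54.5] az 163.7 zt [-0.004  0.004 -1.   ] F [-5.9  7.5  3.3] w 21.5 q [ 0.26  0.02  2.05  0.    1.08 -1.03]
[495.7 186.6] shift [0. 0. 0.] turn [0. 0. 0.]
[478.6 166.1] shift [ 10.6 -24.5  -0. ] turn [0. 0. 0.]
[466.2 142.4] shift [ 15.9 -50.8  -0. ] turn [0. 0. 0.]
[458.9 116.7] shift [ 15.6 -77.5  -0.1] turn [0. 0. 0.]
[457.2  90. ] shift [   9.8 -103.6   -0.2] turn [0. 0. 0.]
[461.   63.5] shift [  -1.3 -127.9   -0.3] turn [0. 0. 0.]
```

```bash
python3 -m inch '[[-1,[8,-11,0],[0,0,0]],[-1,[13,-23,0],[0,0,0]],[-1,[16,-36,0],[0,0,0]],[-1,[18,-50,0],[0,0,0]],[-1,[18.6,-63,0],[0,0,0]]]'; python3 -c "
from h import *
s=st();k=s['eef_pos'][:2]
P=np.array([586.3,93.8]);print(np.linalg.norm(k-P))
for a in np.deg2rad([180+x for x in (-14,-8,-2,4,10,14,16)]):
    delta([*(P+130*np.array([np.cos(a),np.sin(a)])),s['eef_pos'][2]])"
```

```text
time: 5.2
eef_pos: [461.3, 129.8, 54.7]
eef_rot: [-0.0, 0.142, 0.99, 0.001]
ft_force: [-1.2, 4.8, 2.5]
gripper_width: 21.2
t 5.2 tcp [461.3 129.8  54.7] az 163.7 zt [-0.001  0.002 -1.   ] F [-1.2  4.8  2.5] w 21.2 q [ 0.16 -0.1   2.16  0.    1.08 -1.13]
130.09244942709708
shift [-0.2 -4.7 -0. ] turn [0. 0. 0.]
shift [ -1.5 -18.3  -0. ] turn [0. 0. 0.]
shift [ -4.1 -31.6  -0. ] turn [0. 0. 0.]
shift [ -8.2 -44.6  -0.1] turn [0. 0. 0.]
shift [-13.5 -57.1  -0.1] turn [0. 0. 0.]
shift [-17.8 -65.1  -0.1] turn [0. 0. 0.]
shift [-20.2 -69.   -0.1] turn [0. 0. 0.]
```

```bash
python3 -m inch '[[-1,[-1,-16,0],[0,0,0]],[-1,[-4,-31,0],[0,0,0]],[-1,[-8,-45,0],[0,0,0]],[-1,[-13,-56,0],[0,0,0]],[-1,[-18,-65.5,0],[0,0,0]]]'; python3 -m inch '[[-1,[0,0,0],[0,0,0]],[-1,[0,0,0],[0,0,0]],[-1,[0,0,0],[0,0,0]],[-1,[0,0,0],[0,0,0]],[-1,[0,0,0],[0,0,0]]]'; python3 -c "
from h import *
s=st();k=s['eef_pos'][:2]
P=np.array([586.3,93.8]);v=k-P;print(np.linalg.norm(v),np.rad2deg(np.arctan2(*v[::-1]))%360-134.3)"
```

```text
time: 5.82
eef_pos: [461.0, 61.5, 54.9]
eef_rot: [-0.0, 0.143, 0.99, 0.001]
ft_force: [0.9, 3.9, 2.2]
gripper_width: 21.8
time: 6.45
eef_pos: [461.0, 61.6, 54.9]
eef_rot: [0.0, 0.142, 0.99, -0.0]
ft_force: [0.1, -1.7, 3.9]
gripper_width: 21.5
t 6.45 tcp [461.   61.6  54.9] az 163.7 zt [ 0.001 -0.    -1.   ] F [ 0.1 -1.7  3.9] w 21.5 q [ 0.02 -0.13  2.19 -0.    1.08 -1.27]
129.39136156949297 60.11391747195401
```

```bash
python3 -m inch '[[-0.2,[0,0,0],[0,0,0]],[-0.2,[0,0,0],[0,0,0]],[-0.2,[0,0,0],[0,0,0]],[-0.2,[0,0,0],[0,0,0]],[-0.2,[0,0,0],[0,0,0]]]';python3 -m inch '[[-0.2,[0,0,-30],[0,0,0]],[-0.2,[0,0,-80],[0,0,0]],[-0.2,[0,0,-130],[0,0,0]],[-0.2,[20,0,-190],[0,0,0]],[-0.2,[60,0,-250],[0,0,0]]]'
python3 - <<'E'
from h import *
np.set_printoptions(precision=1,suppress=True)
st()
im,d=imaging.grab_frame("scene"); im2,d2=imaging.grab_frame("top")
cv2.imwrite("pics/scene1.png",im[:,:,::-1]);cv2.imwrite("pics/top1.png",im2[:,:,::-1])
print('pred knob uv',proj("scene",[460.6,61.7,87]),proj("top",[460.6,61.7,87]))
a=cv2.resize(im[150:300,240:390,::-1],None,fx=2.6,fy=2.6,interpolation=cv2.INTER_CUBIC);b=cv2.resize(im2[165:315,230:380,::-1],None,fx=2.6,fy=2.6,interpolation=cv2.INTER_CUBIC)
cv2.imwrite("pics/z2.png",np.hstack([a,b]))
E
```

```text
time: 7.08
eef_pos: [460.7, 61.6, 54.6]
eef_rot: [-0.0, 0.142, 0.99, -0.0]
ft_force: [-0.4, -0.7, -0.4]
gripper_width: 38.1
time: 7.7
eef_pos: [408.3, 76.8, 298.4]
eef_rot: [0.001, 0.142, 0.99, 0.0]
ft_force: [0.1, 0.1, 0.4]
gripper_width: 38.0
t 7.7 tcp [408.3  76.8 298.4] az 163.6 zt [ 0.  0. -1.] F [0.1 0.1 0.4] w 38.0 q [ 0.1 -0.5  2.   0.   1.6 -1.2]
pred knob uv [[275.5 233.6]] [[300.7 270.5]]
```

View pics/z2.png

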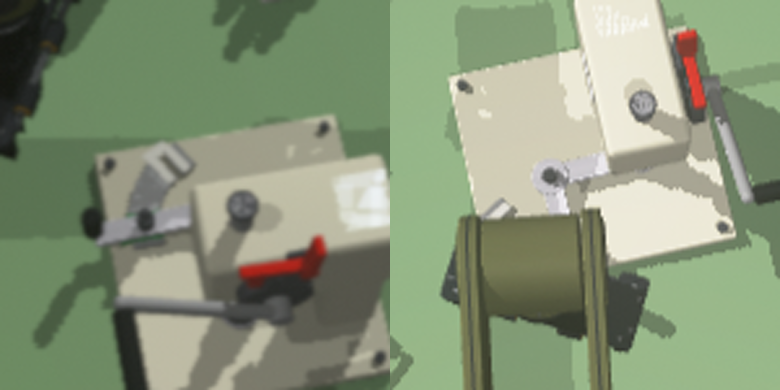

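Run:
```python
from h import *
np.set_printoptions(precision=1,suppress=True)
im=cv2.imread("pics/scene1.png")
for n,c,p in(("scene0",(291,192),(496,186.7,87)),("scene1",(275.7,235),(460.6,61.7,87))):
    g=cv2.cvtColor(cv2.imread(f"pics/{n}.png"),cv2.COLOR_BGR2GRAY); u,v=map(int,c); w=g[v-9:v+10,u-8:u+9]<50; k,l,s,ce=cv2.connectedComponentsWithStats(w.astype(np.uint8)); i=l[9,8] or 1+s[1:,4].argmax()
    uv=ce[i]+[u-8,v-9]; print(n,s[i,4],uv,'pred',proj("scene",p)[0])
print('tab',tri([[362.7,243.5]],[[343.8,180.4]]),onz("top",[[343.8,180.4]],323))
t=np.deg2rad(12.3);O=np.array([607.3,-12.8]);Rm=np.array([[np.cos(t),-np.sin(t)],[np.sin(t),np.cos(t)]])
for f in((15,-59),(52,-59)): print(O+Rm@np.array(f))
delta([634.5,-67.2,400],102.3)
```

```text
scene0 58 [291.5 193. ] pred [291.  191.4]
scene1 65 [275.1 235.2] pred [275.5 233.6]
tab (array([669.9, -56.7, 323.8]), np.float64(7.524021379346231)) [[666.6 -58.3 323. ]]
[634.5 -67.3]
[670.7 -59.4]
shift [-257.6  -75.7  -93. ] turn [0.  0.  1.1]
```

The knob sits at its predicted home to within a pixel, so the swing is in the green notch. Next is the catch.

```bash
python3 -m inch '[[-1,[-5,0,-50],[0,0,0.17]],[-1,[-10,0,-93],[0,0,0.34]],[-1,[-55,-15,-93],[0,0,0.51]],[-1,[-100,-30,-93],[0,0,0.68]],[-1,[-150,-45,-93],[0,0,0.85]]]' 15; python3 -c "
from h import *
st();delta([634.5,-67.2,400],102.3)"
```

```text
time: 8.43
eef_pos: [541.1, -9.4, 388.7]
eef_rot: [-0.0, 0.54, 0.842, 0.0]
ft_force: [0.3, 0.8, 0.0]
gripper_width: 0.9
t 8.43 tcp [541.1  -9.4 388.7] az 114.7 zt [ 0.  0. -1.] F [0.3 0.8 0. ] w 0.9 q [-0.12 -0.17  1.65  0.    1.66 -0.55]
shift [-91.6  60.8 -11.3] turn [ 0.    -0.     0.216]
```

```bash
python3 -m inch '[[-1,[-35,20,-10],[0,0,0.11]],[-1,[-70,42,-10],[0,0,0.216]],[-1,[-92,61,-10],[0,0,0.216]],[-1,[-92,61,-10],[0,0,0.216]],[-1,[-92,61,-10],[0,0,0.216]]]'
python3 - <<'E'
from h import *
st();delta([634.5,-67.2,306],102.3)
im,d=imaging.grab_frame("scene"); im2,d2=imaging.grab_frame("top")
a=cv2.resize(im[150:300,260:410,::-1],None,fx=2.6,fy=2.6,interpolation=cv2.INTER_CUBIC);b=cv2.resize(im2[135:285,270:420,::-1],None,fx=2.6,fy=2.6,interpolation=cv2.INTER_CUBIC)
cv2.imwrite("pics/z3.png",np.hstack([a,b]))
E
```

```text
time: 9.05
eef_pos: [633.6, -65.8, 398.5]
eef_rot: [-0.001, 0.625, 0.781, -0.0]
ft_force: [-0.5, -0.2, 0.0]
gripper_width: 0.7
t 9.05 tcp [633.6 -65.8 398.5] az 102.6 zt [-0.001  0.    -1.   ] F [-0.5 -0.2  0. ] w 0.7 q [-0.19  0.05  1.43  0.    1.67 -0.41]
shift [-1.6  0.7 92.5] turn [-0.001 -0.001  0.005]
```

View pics/z3.png

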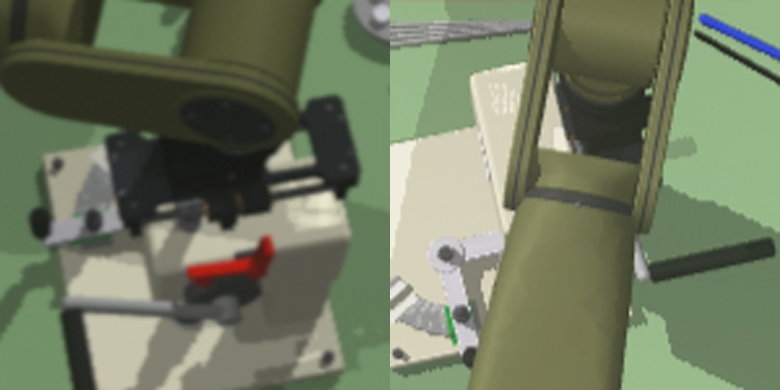

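The hand is above and in front of the red tab, which is at (265,252) in the left half. I'll lower it in front of the tab.

```bash
python3 -m inch '[[-1,[-1,0,25],[0,0,0]],[-1,[-1,0,50],[0,0,0]],[-1,[-1,0,70],[0,0,0]],[-1,[-1,0,85],[0,0,0]],[-1,[-1,0,92],[0,0,0]]]'; python3 -m inch '[[-1,[0,4,0],[0,0,0]],[-1,[0,8,0],[0,0,0]],[-1,[0,11,0],[0,0,0]],[-1,[0,14,0],[0,0,0]],[-1,[0,17,0],[0,0,0]]]';python3 -c "
from h import *
st()"
```

```text
time: 9.78
eef_pos: [634.0, -66.9, 306.2]
eef_rot: [-0.0, 0.625, 0.781, -0.0]
ft_force: [-0.2, 0.4, 0.5]
gripper_width: 0.5
time: 10.4
eef_pos: [651.2, -63.3, 307.2]
eef_rot: [0.0, 0.625, 0.78, 0.0]
ft_force: [-0.1, -0.3, -0.4]
gripper_width: 0.5
t 10.4 tcp [651.2 -63.3 307.2] az 102.6 zt [ 0. -0. -1.] F [-0.1 -0.3 -0.4] w 0.5 q [-0.18  0.09  1.53  0.    1.52 -0.4 ]
```

```bash
python3 -m inch '[[-1,[0,7,0],[0,0,0]],[-1,[0,14,1],[0,0,0]],[-1,[0,21,3],[0,0,0]],[-1,[0,28,5],[0,0,0]],[-1,[0,34,6],[0,0,0]]]';python3 -m inch '[[-1,[0,2,1],[0,0,0]],[-1,[0,5,2],[0,0,0]],[-1,[0,7,3],[0,0,0]],[-1,[0,9,4],[0,0,0]],[-1,[0,9,4],[0,0,0]]]';python3 -c "
from h import *
st()"
```

```text
time: 11.02
eef_pos: [684.0, -55.9, 300.1]
eef_rot: [-0.001, 0.625, 0.78, -0.001]
ft_force: [-1.9, -0.8, 0.7]
gripper_width: 0.3
time: 11.65
eef_pos: [693.2, -53.9, 297.1]
eef_rot: [0.0, 0.625, 0.78, 0.0]
ft_force: [-0.5, -0.2, -0.3]
gripper_width: 0.3
t 11.65 tcp [693.2 -53.9 297.1] az 102.6 zt [ 0.001  0.    -1.   ] F [-0.5 -0.2 -0.3] w 0.3 q [-0.15  0.19  1.44  0.    1.51 -0.37]
```

```bash
python3 -m inch '[[-1,[0,2,0],[0,0,0]],[-1,[0,4,0],[0,0,0]],[-1,[0,5,0],[0,0,0]],[-1,[0,5,0],[0,0,0]],[-1,[0,5,0],[0,0,0]]]';python3 -m inch '[[-1,[0,-6,0],[0,0,0]],[-1,[0,-6,-30],[0,0,0]],[-1,[0,-6,-90],[0,0,0]],[-1,[70,-60,-110],[0,0,0]],[-1,[120,-110,-110],[0,0,0]]]';python3 - <<'E'
from h import *
np.set_printoptions(precision=1,suppress=True)
st()
im,d=imaging.grab_frame("scene"); im2,d2=imaging.grab_frame("top")
cv2.imwrite("pics/scene2.png",im[:,:,::-1])
a=cv2.resize(im[150:300,260:410,::-1],None,fx=2.6,fy=2.6,interpolation=cv2.INTER_CUBIC);b=cv2.resize(im2[135:285,270:420,::-1],None,fx=2.6,fy=2.6,interpolation=cv2.INTER_CUBIC)
cv2.imwrite("pics/z4.png",np.hstack([a,b]))
E
```

```text
time: 12.28
eef_pos: [695.9, -53.4, 297.4]
eef_rot: [-0.002, 0.625, 0.78, -0.002]
ft_force: [-8.3, -1.4, 3.8]
gripper_width: -0.0
time: 12.9
eef_pos: [593.7, 20.8, 406.7]
eef_rot: [0.002, 0.625, 0.78, 0.002]
ft_force: [-0.1, 0.4, 0.8]
gripper_width: 0.4
t 12.9 tcp [593.7  20.8 406.7] az 102.6 zt [ 0.  0. -1.] F [-0.1  0.4  0.8] w 0.4 q [-0.1 -0.1  1.5  0.   1.7 -0.3]
```

View pics/z4.png

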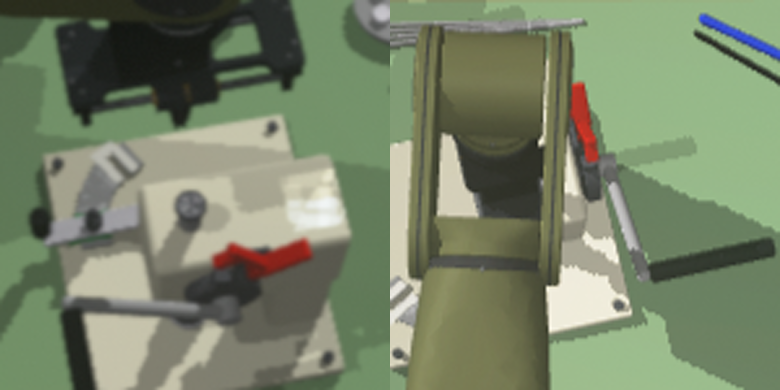

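The red tab now lies back at (290,255) in the left half, with the hook raised. The stop showed as an 8 N reaction, so the catch is fully back. The lever is still up, and I'll go to the bar.

```bash
python3 -m inch '[[1,[-42,-23,-8],[0,0,0]],[1,[-84,-46,-8],[0,0,0]],[1,[-125,-70,-8],[0,0,0]],[1,[-160,-90,-8],[0,0,0]],[1,[-190,-110,-8],[0,0,0]]]' 60;python3 - <<'E'
from h import *
np.set_printoptions(precision=1,suppress=True)
st();delta([524.2,-191.6,412],102.3)
im=cv2.imread("pics/scene2.png"); d=imaging  # bar recheck by colour at z=332
E
```

```text
time: 13.62
eef_pos: [527.7, -191.2, 412.5]
eef_rot: [0.001, 0.625, 0.78, 0.0]
ft_force: [1.1, -0.5, 0.3]
gripper_width: 44.9
t 13.62 tcp [ 527.7 -191.2  412.5] az 102.6 zt [ 0. -0. -1.] F [ 1.1 -0.5  0.3] w 44.9 q [-0.4 -0.1  1.6  0.   1.7 -0.7]
shift [ 0.4 -3.5  0.5] turn [0. 0. 0.]
```

```bash
python3 -m inch '[[1,[0,-3,0],[0,0,0]],[1,[0,-3,0],[0,0,0]],[1,[0,-3,0],[0,0,0]],[1,[0,-3,5],[0,0,0]],[1,[0,-3,20],[0,0,0]]]';python3 -m inch '[[1,[0,0,25],[0,0,0]],[1,[0,0,50],[0,0,0]],[1,[0,0,70],[0,0,0]],[1,[0,0,82],[0,0,0]],[1,[0,0,89],[0,0,0]]]';python3 -m inch '[[-1,[0,0,0],[0,0,0]],[-1,[0,0,0],[0,0,0]],[-1,[0,0,0],[0,0,0]],[-1,[0,0,0],[0,0,0]],[-1,[0,0,0],[0,0,0]]]' 30; python3 -m inch '[[-1,[0,0,0],[0,0,0]],[-1,[0,0,0],[0,0,0]],[-1,[0,0,0],[0,0,0]],[-1,[0,0,0],[0,0,0]],[-1,[0,0,0],[0,0,0]]]' 60; python3 -c "
from h import *
st()"
```

```text
time: 14.25
eef_pos: [525.3, -189.6, 392.9]
eef_rot: [0.001, 0.625, 0.781, 0.0]
ft_force: [0.2, 0.7, 0.7]
gripper_width: 92.9
time: 14.88
eef_pos: [524.7, -189.9, 303.1]
eef_rot: [-0.0, 0.625, 0.78, -0.0]
ft_force: [-0.0, -0.0, 0.1]
gripper_width: 95.0
time: 15.5
eef_pos: [524.8, -190.1, 304.0]
eef_rot: [0.0, 0.625, 0.78, 0.0]
ft_force: [0.2, -0.6, -0.1]
gripper_width: 50.6
time: 16.12
eef_pos: [524.5, -190.1, 303.7]
eef_rot: [-0.0, 0.625, 0.78, -0.0]
ft_force: [-2.0, -0.9, 1.1]
gripper_width: 19.0
t 16.12 tcp [ 524.5 -190.1  303.7] az 102.6 zt [-0.001 -0.    -1.   ] F [-2.  -0.9  1.1] w 19.0 q [-0.44 -0.12  1.75 -0.    1.52 -0.66]
```

```bash
python3 -m inch '[[-1,[0,-9.4,15],[0,0,0]],[-1,[0,-17.2,31],[0,0,0]],[-1,[0,-23.3,48],[0,0,0]],[-1,[0,-27.6,65],[0,0,0]],[-1,[0,-30,82.7],[0,0,0]]]';python3 -m inch '[[-1,[0,0,0],[0,0,0]],[-1,[0,0,0],[0,0,0]],[-1,[0,0,0],[0,0,0]],[-1,[0,0,0],[0,0,0]],[-1,[0,0,0],[0,0,0]]]'; python3 -c "
from h import *
st()"
```

```text
time: 16.75
eef_pos: [495.4, -196.6, 222.8]
eef_rot: [0.001, 0.625, 0.78, 0.0]
ft_force: [-3.2, 1.8, 9.9]
gripper_width: 19.0
time: 17.38
eef_pos: [495.4, -196.6, 223.0]
eef_rot: [0.0, 0.625, 0.781, 0.0]
ft_force: [-5.2, 1.5, 8.9]
gripper_width: 19.0
t 17.38 tcp [ 495.4 -196.6  223. ] az 102.6 zt [ 0.001 -0.    -1.   ] F [-5.2  1.5  8.9] w 19.0 q [-0.48 -0.14  1.9  -0.    1.38 -0.7 ]
```

```bash
python3 -m inch '[[-1,[0,-0.7,18],[0,0,0]],[-1,[0,0.6,35.5],[0,0,0]],[-1,[0,3.7,53],[0,0,0]],[-1,[0,8,68],[0,0,0]],[-1,[0,12,79],[0,0,0]]]';python3 -m inch '[[-1,[0,2,4],[0,0,0]],[-1,[0,3,7],[0,0,0]],[-1,[0,3.5,9],[0,0,0]],[-1,[0,4,10],[0,0,0]],[-1,[0,4,10],[0,0,0]]]'; python3 -c "
from h import *
st()"
```

```text
time: 18.0
eef_pos: [506.5, -194.1, 142.8]
eef_rot: [-0.001, 0.625, 0.781, -0.001]
ft_force: [-5.9, 1.0, 9.4]
gripper_width: 18.9
time: 18.62
eef_pos: [510.3, -193.3, 133.8]
eef_rot: [-0.001, 0.625, 0.781, -0.001]
ft_force: [-7.9, 1.1, 10.4]
gripper_width: 18.8
t 18.62 tcp [ 510.3 -193.3  133.8] az 102.6 zt [-0.002 -0.    -1.   ] F [-7.9  1.1 10.4] w 18.8 q [-0.46 -0.04  1.96 -0.    1.22 -0.68]
```

```bash
python3 -m inch '[[-1,[0,0.5,1],[0,0,0]],[-1,[0,1,2],[0,0,0]],[-1,[0,1.5,3],[0,0,0]],[-1,[0,1.5,3],[0,0,0]],[-1,[0,1.5,3],[0,0,0]]]';python3 - <<'E'
from h import *
np.set_printoptions(precision=1,suppress=True)
st()
im,d=imaging.grab_frame("scene"); im2,d2=imaging.grab_frame("top")
cv2.imwrite("pics/scene3.png",im[:,:,::-1])
P=cloud("scene",d);g=im.astype(int).sum(2)
u,v=proj("scene",[607.3,-12.8,285])[0].astype(int); print('ram area z max',np.percentile(P[v-12:v+12,u-12:u+12,2],[50,80,95]))
E
```

```text
time: 19.25
eef_pos: [510.6, -193.4, 133.4]
eef_rot: [-0.002, 0.625, 0.781, -0.002]
ft_force: [-18.9, 2.3, 24.6]
gripper_width: 18.5
t 19.25 tcp [ 510.6 -193.4  133.4] az 102.6 zt [-0. -0. -1.] F [-18.9   2.3  24.6] w 18.5 q [-0.5 -0.   2.  -0.   1.2 -0.7]
ram area z max [264.2 280.5 286.7]
```

The reaction rose from 10 N to 25 N over 0.4 mm of travel, so the lever is on its stop. The ram's top is at about 285 mm, 17 mm down. One last look.

```bash
python3 -c "
import cv2
im=cv2.imread('pics/scene3.png');cv2.imwrite('pics/z5.png',cv2.resize(im[70:480,190:470],None,fx=1.45,fy=1.45))"
```

```text
(no output)
```

View pics/z5.png

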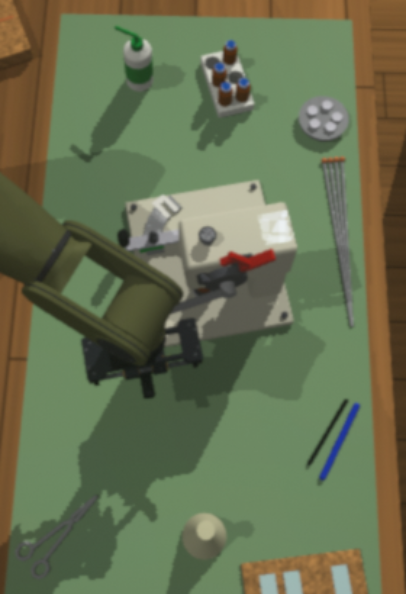

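The picture shows the hand holding the lever down near (145,360) and the knob's arm in the work notch at (125,238). The red catch is back at (250,260), the ram is lowered at (207,235), and the bystanders have not moved. I'm handing it in.

```bash
python3 -c "
from bench import env
from h import *
st(); print(env.job_done()); st()"
```

```text
t 19.35 tcp [ 510.6 -193.4  133.5] az 102.6 zt [-0.005 -0.001 -1.   ] F [-18.8   3.4  24. ] w 18.9 q [-0.46 -0.04  1.96 -0.    1.23 -0.68]
the job is handed in; nothing more can be done
None
the job is handed in; nothing more can be done
```

I handed the job in at 19.4 s with the gripper still holding the lever fully down; `env.job_done()` gave no verdict. I swung the knob by 60° into the green notch, let it go, pushed the red catch right back, then gripped the black bar and pulled the lever down.

**What the last checks showed:**
- **Swing:** after I let go, the knob was within 1 pixel of its predicted home position.
- **Catch:** it stopped with an 8 N reaction at the end of its travel, and the pictures show it lying back.
- **Lever:** the bar moved down 170 mm, about 1.05 rad. The upward force then rose from 10 N to about 24 N over 0.4 mm, so it is on its stop.
- **Ram:** its top was at about 285 mm, 17 mm below rest.
- **Bystanders:** none had visibly moved in the last picture.

No check failed or disagreed. With the nest under the head, I could not see the vial or measure the pad's force on it. I inferred both from the knob position and the ram's full stroke.

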